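# Dial open the lock drawer and load the calibration standard

## Task

Dial open the combination lock on the grey drawer unit - clockwise to 32, then anticlockwise past 32 once and on to 36, then clockwise straight to 28 - and pull the drawer fully open. Lift out the aluminium calibration standard by its middle, where the insert leaves room for fingers, lay it on the photometer's loading shelf in front of the bay with its handle end away from the bay, and let go. Then take it again by its narrow handle end, slide it into the bay until it is fully home against the stop and leave it there, without disturbing the bottle, the beaker or the sample jar.

Things in the scene. Friction and masses are not known exactly. Their poses are not given: they have to be found in the camera images.
- dial (a joint): The lock's dial, flat on top of the drawer unit: black disc, 86 mm diameter, turning endlessly about the vertical. Joint in rad, grows anticlockwise seen from above and counts on over full turns; 0 when mark 0 is at the index, 0.1571 rad (9 degrees) a mark: number = joint/0.1571 modulo 40, rising as the dial turns anticlockwise. It starts cleared, within 6 marks of 0; friction under 0.1 N m.
- dial_grip (a point): On the dial's axis at the height to grip its round black knurled knob (38 mm diameter), 137 mm above the bench; the knob reaches 22 mm below this point (to the disc) and 15 mm above it. Turns with the dial; x points to mark 0. Clockwise and anticlockwise are as seen from above.
- dial_index (a point): The fixed index, a white line beside the dial on the side away from the drawer handle, where the number is read. The dial's 40 white marks are 0 to 39: the longest is 0 (a white line on the knob's top points to it too), long ones 10, 20, 30, medium ones every 5; numbers rise clockwise round the face.
- lockbox: The drawer unit, fixed: grey steel, 180 mm wide, 200 mm deep, 105 mm high. Origin on the bench at the middle of its front; x points to its back; dial axis at x = 65 mm. Three-wheel lock: stop at 32 the first time, each number right to one mark; after an overshoot start again with 3 clockwise turns to 32. At 28 (or just before) a sprung bar drops in, frees the drawer and stops the dial.
- drawer (a joint): The unit's drawer, in m: 0 shut, 0.145 fully open against its stop. It slides along -x of point drawer_handle. It is barred until the combination has been dialed; then it runs with about 2 N and stays where it is left.
- drawer_handle (a point): Middle of the drawer's steel bow handle, 80 mm above the bench: a level round bar, 10 mm diameter, 90 mm long, along this point's y; x points into the unit, z up. The bar stands 38 mm off the drawer front (33 mm free behind it); the drawer front reaches 100 mm above the bench.
- standard_center (a point): Centre of the calibration standard, a flat aluminium holder 120 mm long (its x), 25 mm thick, 0.2 to 0.33 kg. Front 80 mm (x -20 to +60 mm of here): 44 mm wide, with a round dark window; rear 40 mm: ribbed handle end, 36 mm wide, 21 mm thick. It starts in the drawer, x into the unit, 123 mm behind the handle bar, underside 14 mm above the bench.
- drawer_well (a point): Drawer floor under the middle of the standard's place, 14 mm above the bench; axes as drawer_handle, moves with the drawer. The standard lies flush in a black insert 25 mm high; only a channel across the middle, 46 mm long (x), 154 mm wide (y), down to the floor, leaves room for fingers at its sides. The drawer's side walls reach 56 mm above the bench.
- standard_handle (a point): Middle of the standard's handle end: 44 mm behind its centre (towards its -x), 10.5 mm above its underside, 16 mm before the rear end. Same axes.
- bay_mouth (a point): Middle of the mouth of the photometer's sample bay, on the loading shelf's surface, 20 mm above the bench; x points into the bay, z up. The flat grey shelf, 130 mm wide, runs 150 mm out towards -x. The bay is 50 mm wide, 32 mm high, 60 mm deep to a fixed stop; two black cheeks, 18 mm high, on the last 20 mm of the shelf flare to about 68 mm.
- bay_home (a point): Where the standard's centre lies when fully home: over the mouth, 12.5 mm above the shelf; its rear half, with the handle end, then still lies outside on the shelf. Axes as bay_mouth. The photometer is fixed; its white nose over the bay is 300 mm wide, 77 mm high above the bench and 90 mm deep, then comes the housing, 160 mm high.
- standard: The whole calibration standard; origin at the middle of its underside, axes as standard_center.
- reagent_bottle: Amber glass jar, 64 mm diameter, 135 mm high, beyond the work; origin at its foot. Leave alone.
- beaker: Glass beaker, 72 mm diameter, 90 mm high, between the robot and the work; origin at its foot. Leave alone.
- sample_jar: White plastic jar with lid, 52 mm diameter, 75 mm high, between the two units; origin at its foot. Leave alone.

How it is judged:
On the way, in this order (a step that is already met when the one before it is completed fails the run):
1. the lock has been dialed open and the drawer pulled fully open (value of joint drawer above 0.13 m), for 0.2 s.
2. the standard has been lifted out of the drawer (height (world z) of standard_center above 0.08 m), for 0.1 s.
3. the standard lies on the loading shelf in front of the bay, let go (contact force between the fingers and standard below 0.3 N and x of standard_center in the frame of bay_home between -0.14 and -0.012 m and y of standard_center in the frame of bay_home between -0.05 and 0.05 m and z of standard_center in the frame of bay_home below 0.008 m and linear speed of standard below 0.03 m/s), for 0.1 s.
4. the standard is held by its handle end (contact force between the fingers and standard above 1 N and horizontal distance between the grasp point and standard_handle below 0.026 m), for 0.1 s.
At the end, for the whole second after the job is handed in: The drawer is open (100 mm or more) and the standard lies flat in the bay, window end in, within 6 mm of fully home and 6 mm of the bay's middle line, at rest and let go (x of standard_center in the frame of bay_home between -0.006 and 0.004 m and y of standard_center in the frame of bay_home between -0.006 and 0.006 m and z of standard_center in the frame of bay_home between -0.004 and 0.004 m and x of standard_handle in the frame of bay_home below -0.03 m and angle between the x axis of standard_center and the x axis of bay_home, either way round below 0.12 rad and value of joint drawer above 0.1 m and linear speed of standard below 0.01 m/s and contact force between the fingers and standard below 0.1 N); the robot touches nothing.
It fails at once if the reagent bottle is pushed more than 25 mm (distance of reagent_bottle from where it was at the start of the episode above 0.025 m).
It fails at once if the beaker is pushed more than 25 mm (distance of beaker from where it was at the start of the episode above 0.025 m).
It fails at once if the sample jar is pushed more than 25 mm (distance of sample_jar from where it was at the start of the episode above 0.025 m).
It also fails if it takes over 72 s, if anything falls off the work surface, if the arm or the gripper's body presses on something with over 40 N, if the wrist force passes 120 N, or if a joint passes its speed limit or range.

## Robot

A 6-joint arm with a two-finger parallel gripper is mounted at the origin on the work surface. World frame = base frame: x ahead of the robot, y to its left, z up, the work surface at z = 0. Lengths are in m, angles in rad, forces in N, time in s.
With the tool pointing down it reaches from about 0.25 to 0.725 m from the base axis. Payload 4 kg.
Tool frame: the origin (TCP) lies on the centre line of the jaws, within the pads' length; the fingertips stand tip_reach ahead of it and the grasp point (between the pads) lies 5 mm behind it (tip_reach is the distance from the TCP to the fingertips, in m); z points along the fingers, y is the direction in which the jaws open and shut (so a half turn about z gives the same grasp; the last joint's range is limited). The gripper opens to 85 mm and grips with 20 to 120 N. Pads are 22 mm wide; open, the fingers measure 114 mm over their backs; the gripper's body (76 mm by 85 mm) begins 54 mm behind the grasp point. The pads swing forward as they close: fully open they stand 13 mm farther back than shut.
Start: joints at [1.329, 0.241, 0.005, 1.335, 0, 1.571], TCP at [0.12, 0.485, 0.245] pointing down, gripper open.
Joint ranges: [-2.72, 2.72], [-1.05, 1.87], [-1.09, 1.28], [-1.99, 2.15], [-1.42, 1.44], [-3.14, 3.14]. Speed limits (rad/s): [2.79, 2.79, 3.14, 3.14, 3.14, 3.14].

## Interface

Orientations are given as a unit quaternion [x, y, z, w].
In Python, from workcell import * gives the robot as it stands.
- The arm moves only by the tool arm_command, never from a script. Its arguments are lists of equal length, an entry for each row: "translation": the shift along the tool's x, y, z in cm, a list of three; "turn": the turn about the tool's z in rad; "hand": the closure, from 0 (fully open) to 1 (shut). In form: {"translation": [[x, y, z], ...], "turn": [turn, ...], "hand": [hand, ...]}. A call has 1 to 5 rows; each row is the pose to reach, as a shift and turn from the pose commanded when the call began, along the tool's axes at that moment; what a row does not reach only later rows make up. A row lasts 1/12 s, in which the tool goes at most 41.7 mm and 7.16 degrees, less where a joint would pass 70% of its speed; a pose out of reach is approached as far as the arm can. A call with a gripper value outside its range is refused whole. The fingers move at their own pace and stop on an object; the grip force is fixed at half the most. Time passes only in rows, so rows that repeat a pose let the fingers close. It gives the time, the measured TCP pose, the force and the opening at its end, in the units of the state.
- get_obs(): the state, without advancing time (a new reading comes with each control period).
- camera(name): name is "scene" or "top"; returns (picture, depth): 384x512x3 uint8, red, green, blue; 384x512 float32, m along the optical axis (not along the pixel's ray), 0 where there is no reading.
- camera_info(name): a dict with "mtx" (3x3 intrinsics, pixels), "dist_coeffs" ([k1, k2, p1, p2, k3] as OpenCV has them; the pictures are not rectified), "world_to_cam" (4x4, takes a point from world to camera coordinates). Camera axes: x right, y down, z forward; pixel columns grow to the right and rows downward; lengths in m; the calibration is good to about 2 mm. A picture is of the moment at which its call begins. camera_info takes no time and is no camera call.
- job_done(): hands the job in, once; it reports no verdict.
Trained networks look in the newest picture that a camera, given by its name, has taken for a name from the list of things; names that differ only in an ending like _2 or _b are one class to them, and where a whole thing is asked for, a point or a joint stands for the part that bears it (a point fixed in the world has none). Each returns a list of dicts, best first, with "conf" (0 to 1); they miss things now and then, are a little off and sometimes report something else, mostly with a low value. They report only what shows in the picture. A call takes as long as a camera call.
- search_frame(camera, name): "location" ([row, column] in pixels, amid what is visible of it).
- spot_point(camera, name): "location" ([row, column] in pixels: a listed point, or the origin of a listed thing).
The state is a dict: "clock": time; "joint_pos": joint angles; "joint_vel": joint speeds; "tau": joint torques, N m; "eef_pos": TCP position; "tool_rot": TCP orientation; "ft_force": force on the tool from outside, world axes, zero at the start; "ft_torque": the same for the moment, N m; "grip_width": finger opening in m.
Only numpy, scipy, OpenCV 4.12 (cv2) and the standard library are available. Lean on these libraries where they do the work, as an engineer would, in place of code of your own. Each camera call takes 0.05 s, during which the arm holds its last target. There are 200 camera calls.

## Working session

There is one attempt and no reset: what is moved stays moved. The work goes in short steps, Python scripts to look and compute and a tool call to move; the robot and the scene stay as the last step left them, time stands still between calls to the robot, and variables do not carry over. Pictures are saved under pics/ and viewed, about 8 in all and at most 12, crops included, and the job is handed in when it is done.

Besides the shell and the picture viewer there is one more tool, called after "Call:" as name(argument=value, ...), one argument or row to a line, values as JSON. arm_command: Moves the arm, as the interface text tells. Its arguments: {"type":"object","properties":{"translation":{"type":"array","items":{"type":"array","items":{"type":"number"}}},"turn":{"type":"array","items":{"type":"number"}},"hand":{"type":"array","items":{"type":"number"}}},"required":["translation","turn","hand"]}

```bash
mkdir -p pics; ls; cat > h.py <<'E'
from workcell import *
import numpy as np, cv2
from scipy.spatial.transform import Rotation as R
def cam_mats(c):
    i=camera_info(c); return np.array(i["mtx"]),np.array(i["dist_coeffs"]),np.array(i["world_to_cam"])
def ray(c,rc):
    K,d,T=cam_mats(c); p=cv2.undistortPoints(np.array([[[rc[1],rc[0]]]],float),K,d)[0,0]
    Rm,t=T[:3,:3],T[:3,3]; return -Rm.T@t, Rm.T@np.array([p[0],p[1],1.])
def at_z(c,rc,z):
    o,v=ray(c,rc); return o+v*(z-o[2])/v[2]
def proj(c,p):
    K,d,T=cam_mats(c); q=cv2.projectPoints(np.array(p,float).reshape(-1,3),cv2.Rodrigues(T[:3,:3])[0],T[:3,3],K,d)[0][:,0]
    return q[:,::-1]
def save(c,n):
    im,dp=camera(c); cv2.imwrite("pics/"+n+".png",im[:,:,::-1]); return im,dp
E
python3 - <<'E'
from h import *
np.set_printoptions(precision=4,suppress=True)
s=get_obs(); print(s)
ims=[]
Z=dict(dial_grip=.137,dial_index=.105,drawer_handle=.08,bay_mouth=.02,bay_home=.0325,reagent_bottle=0,beaker=0,sample_jar=0,lockbox=0)
for c in("scene","top"):
    im,dp=save(c,c+"0"); 
    o,v=ray(c,(192,256)); print(c,"pos",o,"dir",v)
    for n,z in Z.items():
        for r in spot_point(c,n)[:2]: print(c,n,round(r["conf"],2),np.round(r["location"],1),at_z(c,r["location"],z))
    ims.append(im)
E
```

```text
pics
{'clock': 0.0, 'joint_pos': array([1.329 , 0.2414, 0.0037, 1.3352, 0.    , 1.5708]), 'joint_vel': array([ 0.0006,  0.0012,  0.0009,  0.0011, -0.0006, -0.001 ]), 'tau': array([  0.0009, -37.2315,  25.241 ,   0.017 ,  -0.0002,  -0.    ]), 'eef_pos': array([0.1196, 0.4849, 0.2444]), 'tool_rot': array([ 0.1206,  0.9927, -0.001 , -0.0001]), 'ft_force': array([-0.1057,  0.9506, -1.2251]), 'ft_torque': array([-0.0103, -0.0292,  0.007 ]), 'grip_width': 0.0851122026652607}
scene pos [1.0017 0.3228 0.6619] dir [-0.5085 -0.4529 -0.7323]
scene dial_grip 0.71 [149.5 179.7] [ 0.6592 -0.2151  0.137 ]
scene dial_index 0.56 [170.7 161. ] [ 0.7137 -0.2211  0.105 ]
scene dial_index 0.43 [175.9 205.9] [ 0.6555 -0.1352  0.105 ]
scene drawer_handle 0.88 [145.4 215.6] [ 0.5495 -0.2201  0.08  ]
scene bay_mouth 0.61 [276.9 352.2] [0.5949 0.2262 0.02  ]
scene bay_mouth 0.28 [195.  315.1] [0.4643 0.0374 0.02  ]
scene bay_home 0.73 [278.6 349.8] [0.6094 0.2266 0.0325]
scene reagent_bottle 0.55 [266.1 219.8] [ 0.7524  0.0027 -0.    ]
scene beaker 0.62 [195.9 313.7] [0.4524 0.0277 0.    ]
scene sample_jar 0.
[... 153 characters left out ...]
   ]
top pos [ 0.4923 -0.002   1.0334] dir [ 0.1194  0.0208 -0.9927]
top dial_grip 0.62 [166.4 369.7] [ 0.6576 -0.2166  0.137 ]
top dial_index 0.63 [145.2 365.3] [ 0.7095 -0.2152  0.105 ]
top drawer_handle 0.55 [224.4 363.5] [ 0.5407 -0.2157  0.08  ]
top bay_mouth 0.8 [196.7 164.6] [0.5992 0.231  0.02  ]
top bay_home 0.7 [196.2 167.9] [0.5992 0.2206 0.0325]
top reagent_bottle 0.62 [136.  259.5] [0.752  0.0141 0.    ]
top beaker 0.69 [271.2 253.8] [0.4317 0.0209 0.    ]
top beaker 0.62 [166.8 370.1] [ 0.6819 -0.2503  0.    ]
top sample_jar 0.92 [211.9 255.7] [0.5694 0.0194 0.    ]
top sample_jar 0.44 [197.3 165. ] [0.5999 0.2346 0.    ]
top lockbox 0.67 [202.1 356.5] [ 0.597  -0.2175  0.    ]
```

View pics/top0.png

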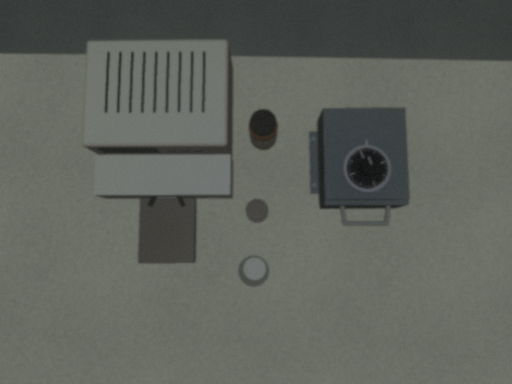

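View pics/scene0.png

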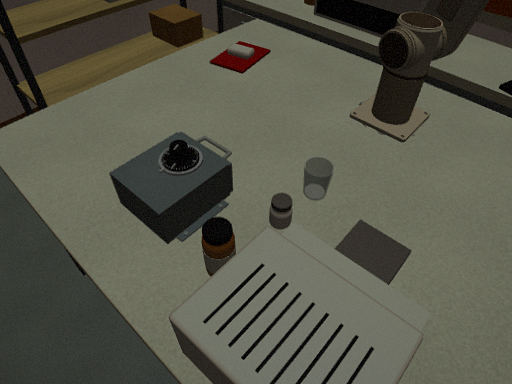

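```bash
python3 - <<'E'
from h import *
import workcell
print([n for n in dir(workcell) if not n.startswith('__')], getattr(workcell,'tip_reach',None))
im=cv2.imread("pics/top0.png")
def rect(x1,x0,y1,y0,z,s=2500,c="top",im=im):  # rows: x decreasing, cols: y decreasing
    h,w=int((x1-x0)*s),int((y1-y0)*s)
    X,Y=np.meshgrid(x1-(np.arange(h)+.5)/s,y1-(np.arange(w)+.5)/s,indexing='ij')
    q=proj(c,np.stack([X,Y,0*X+z],-1)).reshape(h,w,2).astype(np.float32)
    return cv2.remap(im,q[...,1],q[...,0],cv2.INTER_CUBIC)
a=rect(.78,.52,-.11,-.32,.110); b=rect(.65,.40,.34,.13,.02)
out=np.zeros((650,1060,3),np.uint8); out[:a.shape[0],:a.shape[1]]=a; out[:b.shape[0],530:530+b.shape[1]]=b
out=cv2.convertScaleAbs(out,alpha=2.2)
cv2.imwrite("pics/r0.png",cv2.resize(out,(800,490)))
E
```

```text
['Unreachable', 'camera', 'camera_info', 'get_obs', 'job_done', 'search_frame', 'spot_point', 'tip_reach'] 0.014
```

View pics/r0.png

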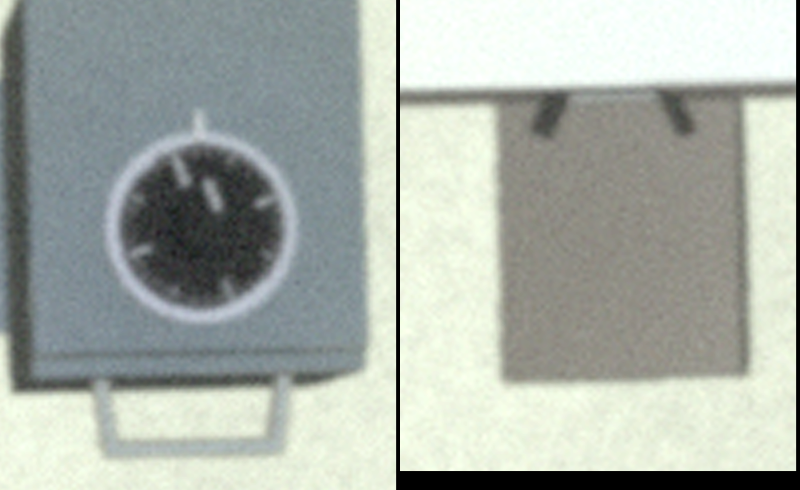

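The top view shows the dial at pixel (366,167), the handle at (364,222), the shelf at about (167,230) and the jars in between. In the rectified crop, the zero mark is about 21° anticlockwise of the index, so the dial reads about 2.3. Both units are yawed about +0.02 rad.

Call:
arm_command(
  translation=[
    [-3.2,-2.55,0],
    [-6.4,-5.1,0],
    [-9.6,-7.65,0],
    [-12.8,-10.2,0],
    [-16,-12.75,0],
  ],
  turn=[0,0,0,0,0],
  hand=[0,0,0,0,0],
)

```text
clock: 1.42
eef_pos: [0.2452, 0.3219, 0.2454]
tool_rot: [0.12, 0.993, 0.0, 0.0]
ft_force: [1.9, 0.8, 0.7]
grip_width: 0.0853
```

Call:
arm_command(
  translation=[
    [-3.2,-2.55,0],
    [-6.4,-5.1,0],
    [-9.6,-7.65,0],
    [-12.8,-10.2,0],
    [-16,-12.75,0],
  ],
  turn=[0,0,0,0,0],
  hand=[0,0,0,0,0],
)

```text
clock: 1.83
eef_pos: [0.3702, 0.1595, 0.2457]
tool_rot: [0.121, 0.993, 0.0, 0.0]
ft_force: [1.0, 0.9, -0.4]
grip_width: 0.0853
```

Call:
arm_command(
  translation=[
    [-3.2,-2.55,0],
    [-6.4,-5.1,0],
    [-9.6,-7.65,0],
    [-12.8,-10.2,0],
    [-16,-12.75,0],
  ],
  turn=[0,0,0,0,0],
  hand=[0,0,0,0,0],
)

```text
clock: 2.25
eef_pos: [0.4951, -0.0029, 0.2455]
tool_rot: [0.121, 0.993, 0.0, 0.0]
ft_force: [0.3, 0.8, -1.1]
grip_width: 0.0852
```

Call:
arm_command(
  translation=[
    [-3.2,-2.55,0],
    [-6.4,-5.1,0],
    [-9.6,-7.65,0],
    [-12.8,-10.2,0],
    [-16,-12.75,0],
  ],
  turn=[0.12,0.24,0.36,0.48,0.6],
  hand=[0.3,0.3,0.3,0.3,0.3],
)

```text
clock: 2.67
eef_pos: [0.6198, -0.1648, 0.2452]
tool_rot: [0.411, 0.911, 0.0, 0.0]
ft_force: [0.6, -0.3, 0.2]
grip_width: 0.0599
```

```bash
cat >> h.py <<'E'
def st(*targets):
    np.set_printoptions(precision=4,suppress=True)
    s=get_obs(); A=R.from_quat(s["tool_rot"]).as_matrix()
    print("t %.2f pos"%s["clock"],s["eef_pos"],"q",s["joint_pos"],"F",s["ft_force"],"T",s["ft_torque"],"w %.4f"%s["grip_width"],"yaw_x %.3f yaw_y %.3f"%(np.arctan2(A[1,0],A[0,0]),np.arctan2(A[1,1],A[0,1])))
    for t in targets: print(" to",t,"cm:",A.T@(np.array(t)-s["eef_pos"])*100)
    return s
E
python3 -c "
from h import *
st([.6595,-.217,.245])"
```

```text
t 2.67 pos [ 0.6198 -0.1648  0.2452] q [-0.26    0.5337  0.4383  1.4753  0.0001  0.5881] F [ 0.5629 -0.3072  0.1709] T [ 0.0294  0.004  -0.0182] w 0.0599 yaw_x 2.293 yaw_y 0.723
 to [0.6595, -0.217, 0.245] cm: [-6.5348 -0.4759  0.0179]
```

Call:
arm_command(
  translation=[
    [-2.5,-0.2,0],
    [-5,-0.35,0],
    [-6.5,-0.5,0],
    [-6.5,-0.5,0],
    [-6.5,-0.5,0],
  ],
  turn=[0.12,0.24,0.36,0.48,0.6],
  hand=[0.3,0.3,0.3,0.3,0.3],
)

```text
clock: 3.08
eef_pos: [0.6589, -0.2162, 0.2439]
tool_rot: [0.663, 0.749, -0.0, -0.001]
ft_force: [-0.6, -0.4, -0.2]
grip_width: 0.06
```

Call:
arm_command(
  translation=[
    [0,0,0.5],
    [0,0,3.5],
    [0,0,7],
    [0,0,7],
    [0,0,7],
  ],
  turn=[0.1,0.17,0.17,0.17,0.17],
  hand=[0.3,0.3,0.3,0.3,0.3],
)

```text
clock: 3.5
eef_pos: [0.6566, -0.2141, 0.1725]
tool_rot: [0.721, 0.693, -0.002, -0.003]
ft_force: [0.3, 0.2, 0.3]
grip_width: 0.0596
```

```bash
python3 -c "
from h import *
st([.6595,-.217,.137])
im,_=save('scene','s1'); cv2.imwrite('pics/s1c.png',cv2.convertScaleAbs(cv2.resize(im[60:220,80:280,::-1],None,fx=4,fy=3.75,interpolation=2),alpha=1.8))"
```

```text
t 3.50 pos [ 0.6566 -0.2141  0.1725] q [-0.3153  0.672   0.489   1.395  -0.      1.2963] F [0.2835 0.1668 0.2577] T [-0.0437 -0.0011  0.0263] w 0.0596 yaw_x 1.530 yaw_y -0.041
 to [0.6595, -0.217, 0.137] cm: [-0.2801  0.3274  3.5488]
```

View pics/s1c.png

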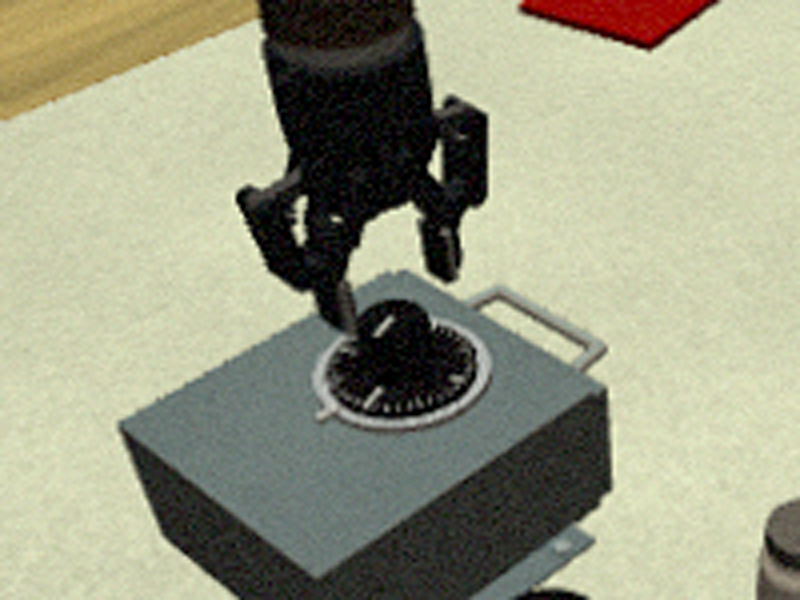

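The gripper stands open above the knob, at crop (395,325). The index is at (325,412) and the zero mark at (375,397). I'll descend and grip.

Call:
arm_command(
  translation=[
    [-0.2,0.2,1.8],
    [-0.2,0.2,3.5],
    [-0.2,0.2,3.5],
    [-0.2,0.2,3.5],
    [-0.2,0.2,3.5],
  ],
  turn=[0,0,0,0,0],
  hand=[0.3,0.3,0.3,0.3,0.3],
)

```text
clock: 3.97
eef_pos: [0.6619, -0.2173, 0.1431]
tool_rot: [0.721, 0.693, 0.001, 0.002]
ft_force: [0.6, 0.2, 0.3]
grip_width: 0.0595
```

Call:
arm_command(
  translation=[
    [0,0,0],
    [0,0,0],
    [0,0,0],
    [0,0,0],
    [0,0,0],
  ],
  turn=[0,0,0,0,0],
  hand=[1,1,1,1,1],
)

```text
clock: 4.38
eef_pos: [0.6591, -0.2171, 0.143]
tool_rot: [0.722, 0.692, -0.001, -0.0]
ft_force: [-6.2, 0.1, 7.2]
grip_width: 0.0362
```

```bash
python3 -c "
from h import *
st([.6595,-.217,.137])"
```

```text
t 4.38 pos [ 0.6591 -0.2171  0.143 ] q [-0.3177  0.687   0.4393  1.3241 -0.0013  1.2945] F [-6.2164  0.1177  7.2475] T [0.1774 1.6108 0.0276] w 0.0362 yaw_x 1.529 yaw_y -0.041
 to [0.6595, -0.217, 0.137] cm: [0.0156 0.0437 0.603 ]
```

Call:
arm_command(
  translation=[
    [0,0,0],
    [0,0,0],
    [0,0,0],
    [0,0,0],
    [0,0,0],
  ],
  turn=[0.12,0.24,0.36,0.48,0.6],
  hand=[1,1,1,1,1],
)

```text
clock: 4.8
eef_pos: [0.6584, -0.2169, 0.143]
tool_rot: [0.895, 0.446, -0.001, -0.0]
ft_force: [-9.3, 1.5, 8.5]
grip_width: 0.0365
```

Call:
arm_command(
  translation=[
    [0,0,0],
    [0,0,0],
    [0,0,0],
    [0,0,0],
    [0,0,0],
  ],
  turn=[0.12,0.24,0.36,0.48,0.6],
  hand=[1,1,1,1,1],
)

```text
clock: 5.22
eef_pos: [0.658, -0.2163, 0.143]
tool_rot: [0.987, 0.161, -0.002, -0.001]
ft_force: [-8.9, 3.2, 9.2]
grip_width: 0.0362
```

Call:
arm_command(
  translation=[
    [0,0,0],
    [0,0,0],
    [0,0,0],
    [0,0,0],
    [0,0,0],
  ],
  turn=[0.12,0.24,0.34,0.42,0.42],
  hand=[1,1,1,1,1],
)

```text
clock: 5.63
eef_pos: [0.6579, -0.2158, 0.143]
tool_rot: [0.999, -0.046, -0.002, -0.001]
ft_force: [-10.7, 1.9, 9.4]
grip_width: 0.0364
```

```bash
python3 -c "
from h import *
st([.6595,-.217,.137])
im,_=save('scene','s2'); a=cv2.resize(im[120:190,140:220,::-1],None,fx=8,fy=8,interpolation=2);cv2.imwrite('pics/s2c.png',cv2.convertScaleAbs(a,alpha=1.8))"
```

```text
t 5.63 pos [ 0.6579 -0.2158  0.143 ] q [-0.3171  0.6863  0.4381  1.3266  0.0004  2.9171] F [-10.712    1.895    9.3951] T [ 0.8147  2.1225 -0.02  ] w 0.0364 yaw_x -0.093 yaw_y -1.663
 to [0.6595, -0.217, 0.137] cm: [0.1731 0.1088 0.5979]
```

View pics/s2c.png

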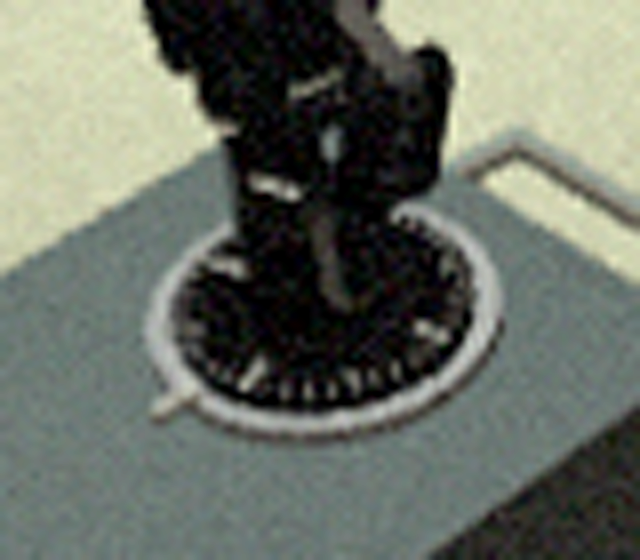

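```bash
python3 -c "
from h import *
c=np.array([.6595,-.217,.115])
for off in (30,31,32,33,34):
  P=[]
  for n in (30,20,0):
    a=.02-(n-off)*.15708
    P.append(c+np.array([.0355*np.cos(a),.0355*np.sin(a),0]))
  q=proj('scene',P); print(off,((q-[120,140])*8)[:,::-1].round().tolist())
a=.02; print(((proj('scene',[c+np.array([.05*np.cos(a),.05*np.sin(a),-.01])])-[120,140])*8)[:,::-1])
"
```

```text
30 [[226.0, 354.0], [405.0, 349.0], [244.0, 238.0]]
31 [[240.0, 363.0], [419.0, 338.0], [230.0, 248.0]]
32 [[256.0, 369.0], [430.0, 326.0], [219.0, 259.0]]
33 [[273.0, 374.0], [439.0, 314.0], [209.0, 271.0]]
34 [[293.0, 376.0], [444.0, 301.0], [203.0, 283.0]]
[[191.14055821 406.64938548]]
```

The long marks are at crop (255,370), (432,332) and (225,265). That matches the projection for 32 at the index. Next I turn anticlockwise.

Call:
arm_command(
  translation=[
    [-0.1,0,0],
    [-0.1,0,0],
    [-0.1,0,0],
    [-0.1,0,0],
    [-0.1,0,0],
  ],
  turn=[-0.12,-0.24,-0.36,-0.48,-0.6],
  hand=[1,1,1,1,1],
)

```text
clock: 6.1
eef_pos: [0.658, -0.2165, 0.143]
tool_rot: [0.967, 0.255, -0.001, -0.0]
ft_force: [-6.1, 0.9, 6.4]
grip_width: 0.0362
```

Call:
arm_command(
  translation=[
    [0,0,0],
    [0,0,0],
    [0,0,0],
    [0,0,0],
    [0,0,0],
  ],
  turn=[-0.12,-0.24,-0.36,-0.48,-0.6],
  hand=[1,1,1,1,1],
)

```text
clock: 6.52
eef_pos: [0.6585, -0.217, 0.143]
tool_rot: [0.849, 0.529, -0.0, 0.0]
ft_force: [-6.1, 0.0, 6.1]
grip_width: 0.0359
```

Call:
arm_command(
  translation=[
    [0,0,0],
    [0,0,0],
    [0,0,0],
    [0,0,0],
    [0,0,0],
  ],
  turn=[-0.12,-0.24,-0.36,-0.48,-0.6],
  hand=[1,1,1,1,1],
)

```text
clock: 6.93
eef_pos: [0.6592, -0.2171, 0.143]
tool_rot: [0.654, 0.756, -0.0, 0.001]
ft_force: [-2.8, -0.9, 6.7]
grip_width: 0.036
```

Call:
arm_command(
  translation=[
    [0,0,0],
    [0,0,0],
    [0,0,0],
    [0,0,0],
    [0,0,0],
  ],
  turn=[-0.12,-0.24,-0.36,-0.48,-0.6],
  hand=[1,1,1,1,1],
)

```text
clock: 7.35
eef_pos: [0.6599, -0.2168, 0.1431]
tool_rot: [0.401, 0.916, 0.0, 0.001]
ft_force: [-1.3, 1.2, 5.6]
grip_width: 0.0361
```

Call:
arm_command(
  translation=[
    [0,0,0],
    [0,0,0],
    [0,0,0],
    [0,0,0],
    [0,0,0],
  ],
  turn=[-0.12,-0.24,-0.36,-0.48,-0.6],
  hand=[1,1,1,1,1],
)

```text
clock: 7.77
eef_pos: [0.6603, -0.2162, 0.143]
tool_rot: [0.112, 0.994, 0.0, 0.002]
ft_force: [-1.2, 3.0, 4.6]
grip_width: 0.036
```

```bash
python3 -c "
from h import *
st([.6580,-.216,.137])"
```

```text
t 7.77 pos [ 0.6603 -0.2162  0.143 ] q [-0.3169  0.6855  0.4367  1.319   0.001  -0.0916] F [-1.1892  2.9697  4.5732] T [ 0.36    0.3223 -0.025 ] w 0.0360 yaw_x 2.916 yaw_y 1.346
 to [0.658, -0.216, 0.137] cm: [ 0.228  -0.0301  0.6027]
```

Lateral forces stay small. I'll continue with another 2.85 rad.

Call:
arm_command(
  translation=[
    [0,0,0],
    [0,0,0],
    [0,0,0],
    [0,0,0],
    [0,0,0],
  ],
  turn=[-0.12,-0.24,-0.36,-0.48,-0.6],
  hand=[1,1,1,1,1],
)

```text
clock: 8.18
eef_pos: [0.6602, -0.2155, 0.143]
tool_rot: [-0.186, 0.982, 0.0, 0.002]
ft_force: [-2.6, 4.6, 4.8]
grip_width: 0.0363
```

Call:
arm_command(
  translation=[
    [0,0,0],
    [0,0,0],
    [0,0,0],
    [0,0,0],
    [0,0,0],
  ],
  turn=[-0.12,-0.24,-0.36,-0.48,-0.6],
  hand=[1,1,1,1,1],
)

```text
clock: 8.6
eef_pos: [0.6598, -0.2149, 0.143]
tool_rot: [-0.469, 0.883, 0.001, 0.001]
ft_force: [-4.0, 6.6, 6.1]
grip_width: 0.0363
```

Call:
arm_command(
  translation=[
    [0,0,0],
    [0,0,0],
    [0,0,0],
    [0,0,0],
    [0,0,0],
  ],
  turn=[-0.12,-0.24,-0.36,-0.48,-0.6],
  hand=[1,1,1,1,1],
)

```text
clock: 9.02
eef_pos: [0.6591, -0.2147, 0.143]
tool_rot: [0.709, -0.705, -0.001, -0.001]
ft_force: [-4.5, 5.2, 7.4]
grip_width: 0.0361
```

Call:
arm_command(
  translation=[
    [0,0,0],
    [0,0,0],
    [0,0,0],
    [0,0,0],
    [0,0,0],
  ],
  turn=[-0.12,-0.24,-0.36,-0.48,-0.6],
  hand=[1,1,1,1,1],
)

```text
clock: 9.43
eef_pos: [0.6584, -0.2149, 0.143]
tool_rot: [0.885, -0.465, -0.001, -0.001]
ft_force: [-7.4, 5.5, 8.6]
grip_width: 0.0361
```

Call:
arm_command(
  translation=[
    [0,0,0],
    [0,0,0],
    [0,0,0],
    [0,0,0],
    [0,0,0],
  ],
  turn=[-0.12,-0.24,-0.36,-0.45,-0.45],
  hand=[1,1,1,1,1],
)

```text
clock: 9.85
eef_pos: [0.658, -0.2153, 0.143]
tool_rot: [0.966, -0.257, -0.001, -0.001]
ft_force: [-7.9, 4.7, 8.7]
grip_width: 0.036
```

Call:
arm_command(
  translation=[
    [0,0,0],
    [0,0,0],
    [0,0,0],
  ],
  turn=[0,0,0],
  hand=[0.3,0.3,0.3],
)

```text
clock: 10.1
eef_pos: [0.6601, -0.217, 0.1411]
tool_rot: [0.966, -0.259, 0.001, 0.0]
ft_force: [-0.0, -0.9, 0.3]
grip_width: 0.0595
```

```bash
python3 -c "
from h import *
st([.6590,-.2165,.140])"
```

```text
t 10.10 pos [ 0.6601 -0.217   0.1411] q [-0.3176  0.6876  0.4355  1.3167 -0.0001 -2.9357] F [-0.0264 -0.9195  0.3316] T [ 0.0222 -0.0033  0.0189] w 0.0595 yaw_x -0.523 yaw_y -2.094
 to [0.659, -0.2165, 0.14] cm: [-0.1216  0.0087  0.1106]
```

Call:
arm_command(
  translation=[
    [-0.1,0,0],
    [-0.1,0,0],
    [-0.1,0,0],
    [-0.1,0,0],
    [-0.1,0,0],
  ],
  turn=[0.12,0.24,0.36,0.48,0.6],
  hand=[0.3,0.3,0.3,0.3,0.3],
)

```text
clock: 10.52
eef_pos: [0.659, -0.2165, 0.1404]
tool_rot: [0.845, -0.535, 0.0, -0.0]
ft_force: [0.4, -0.5, 0.3]
grip_width: 0.06
```

Call:
arm_command(
  translation=[
    [0,0,0],
    [0,0,0],
    [0,0,0],
    [0,0,0],
    [0,0,0],
  ],
  turn=[0.12,0.24,0.36,0.48,0.6],
  hand=[0.3,0.3,0.3,0.3,0.3],
)

```text
clock: 10.93
eef_pos: [0.659, -0.2166, 0.1404]
tool_rot: [-0.649, 0.761, -0.0, 0.0]
ft_force: [-0.3, -0.2, 0.1]
grip_width: 0.0595
```

Call:
arm_command(
  translation=[
    [0,0,0],
    [0,0,0],
    [0,0,0],
    [0,0,0],
    [0,0,0],
  ],
  turn=[0,0,0,0,0],
  hand=[1,1,1,1,1],
)

```text
clock: 11.35
eef_pos: [0.6589, -0.2165, 0.1407]
tool_rot: [-0.652, 0.759, -0.0, 0.0]
ft_force: [-0.6, -0.5, 2.2]
grip_width: 0.0361
```

Call:
arm_command(
  translation=[
    [0,0,0],
    [0,0,0],
    [0,0,0],
    [0,0,0],
    [0,0,0],
  ],
  turn=[-0.12,-0.24,-0.36,-0.48,-0.6],
  hand=[1,1,1,1,1],
)

```text
clock: 11.77
eef_pos: [0.6592, -0.2164, 0.1407]
tool_rot: [0.848, -0.53, 0.001, -0.0]
ft_force: [0.9, -0.8, 2.3]
grip_width: 0.0365
```

```bash
python3 -c "
from h import *
st([.6590,-.2165,.140])
im,_=save('scene','s3'); a=cv2.resize(im[120:190,140:220,::-1],None,fx=8,fy=8,interpolation=2);cv2.imwrite('pics/s3c.png',cv2.convertScaleAbs(a,alpha=1.8))
c=np.array([.6595,-.217,.115])
for off in (32,33,34,35):
  P=[]
  for n in (30,20,0):
    a=.02-(n-off)*.15708
    P.append(c+np.array([.0355*np.cos(a),.0355*np.sin(a),0]))
  q=proj('scene',P); print(off,((q-[120,140])*8)[:,::-1].round().tolist())"
```

```text
t 11.77 pos [ 0.6592 -0.2164  0.1407] q [-0.3173  0.6859  0.4312  1.3145  0.0001 -2.342 ] F [ 0.9107 -0.8173  2.3109] T [-0.0869 -0.1619 -0.0618] w 0.0365 yaw_x -1.117 yaw_y -2.688
 to [0.659, -0.2165, 0.14] cm: [-0.0049  0.0245  0.0695]
32 [[256.0, 369.0], [430.0, 326.0], [219.0, 259.0]]
33 [[273.0, 374.0], [439.0, 314.0], [209.0, 271.0]]
34 [[293.0, 376.0], [444.0, 301.0], [203.0, 283.0]]
35 [[312.0, 377.0], [447.0, 288.0], [199.0, 296.0]]
```

View pics/s3c.png

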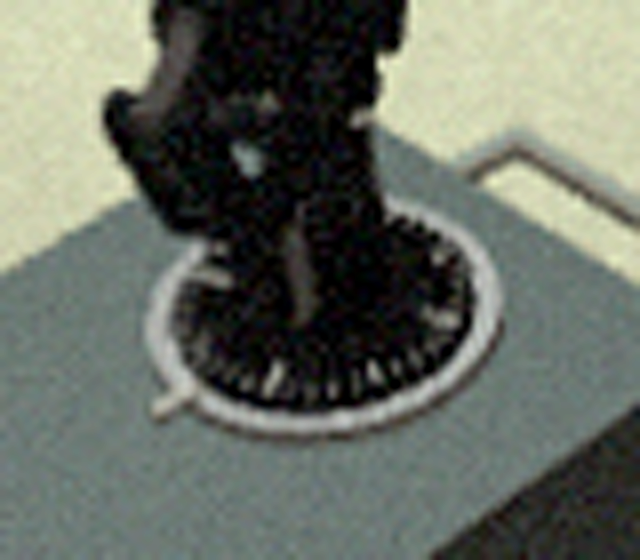

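The 30 mark is at crop (275,377), the 20 at (440,318) and the 0 at (208,275), so the dial reads 33.0. I'll add 3 marks anticlockwise to 36, then go clockwise to 28.

Call:
arm_command(
  translation=[
    [0,0,0],
    [0,0,0],
    [0,0,0],
    [0,0,0],
    [0,0,0],
  ],
  turn=[-0.12,-0.24,-0.36,-0.47,-0.47],
  hand=[1,1,1,1,1],
)

```text
clock: 12.23
eef_pos: [0.6595, -0.2162, 0.1407]
tool_rot: [0.947, -0.321, 0.001, -0.0]
ft_force: [2.6, -1.0, 1.2]
grip_width: 0.0364
```

Call:
arm_command(
  translation=[
    [0,0,0],
    [0,0,0],
    [0,0,0],
    [0,0,0],
    [0,0,0],
  ],
  turn=[0.12,0.24,0.36,0.48,0.6],
  hand=[1,1,1,1,1],
)

```text
clock: 12.65
eef_pos: [0.6592, -0.2164, 0.1407]
tool_rot: [0.807, -0.591, 0.001, -0.0]
ft_force: [1.5, 0.0, 1.5]
grip_width: 0.0365
```

Call:
arm_command(
  translation=[
    [0,0,0],
    [0,0,0],
    [0,0,0],
    [0,0,0],
    [0,0,0],
  ],
  turn=[0.12,0.24,0.36,0.48,0.6],
  hand=[1,1,1,1,1],
)

```text
clock: 13.07
eef_pos: [0.6588, -0.2165, 0.1407]
tool_rot: [-0.596, 0.803, -0.0, 0.0]
ft_force: [0.5, -0.8, 2.6]
grip_width: 0.0363
```

Call:
arm_command(
  translation=[
    [0,0,0],
    [0,0,0],
  ],
  turn=[0.06,0.06],
  hand=[1,1],
)

```text
clock: 13.23
eef_pos: [0.6588, -0.2164, 0.1407]
tool_rot: [-0.574, 0.819, -0.0, 0.0]
ft_force: [0.4, -0.5, 1.5]
grip_width: 0.0361
```

```bash
python3 -c "
from h import *
s=st(); print(s['tau'])"
```

```text
t 13.23 pos [ 0.6588 -0.2164  0.1407] q [-0.3173  0.6857  0.4309  1.3152 -0.0002 -1.5408] F [ 0.3988 -0.5488  1.5026] T [-0.0705 -0.1064 -0.0285] w 0.0361 yaw_x -1.918 yaw_y 2.794
[  0.1938 -55.1794  23.9543   0.2456   0.0587   0.4218]
```

Call:
arm_command(
  translation=[
    [0,0,0],
    [0,0,0],
  ],
  turn=[0.06,0.06],
  hand=[1,1],
)

```text
clock: 13.4
eef_pos: [0.6588, -0.2164, 0.1407]
tool_rot: [-0.551, 0.835, -0.0, 0.0]
ft_force: [1.1, -1.2, 2.9]
grip_width: 0.0364
```

```bash
python3 -c "
from h import *
s=st(); print(s['tau'])"
```

```text
t 13.40 pos [ 0.6588 -0.2164  0.1407] q [-0.3173  0.6856  0.4308  1.3153 -0.0002 -1.4835] F [ 1.0538 -1.2443  2.855 ] T [-0.0784 -0.0991 -0.0455] w 0.0364 yaw_x -1.975 yaw_y 2.737
[  0.2419 -54.916   23.8677   0.2007   0.0822   0.3373]
```

```bash
python3 -c "
from h import *
im,_=save('scene','s4'); a=cv2.resize(im[120:190,140:220,::-1],None,fx=8,fy=8,interpolation=2);cv2.imwrite('pics/s4c.png',cv2.convertScaleAbs(a,alpha=1.8))
c=np.array([.6595,-.217,.115])
for off in (26,27,28,29):
  P=[]
  for n in (30,20,10,0):
    a=.02-(n-off)*.15708
    P.append(c+np.array([.0355*np.cos(a),.0355*np.sin(a),0]))
  q=proj('scene',P); print(off,((q-[120,140])*8)[:,::-1].round().tolist())"
```

```text
26 [[198.0, 309.0], [333.0, 375.0], [447.0, 276.0], [314.0, 214.0]]
27 [[201.0, 322.0], [352.0, 371.0], [443.0, 263.0], [296.0, 218.0]]
28 [[206.0, 334.0], [371.0, 365.0], [437.0, 252.0], [277.0, 223.0]]
29 [[215.0, 345.0], [389.0, 358.0], [428.0, 242.0], [260.0, 230.0]]
```

View pics/s4c.png

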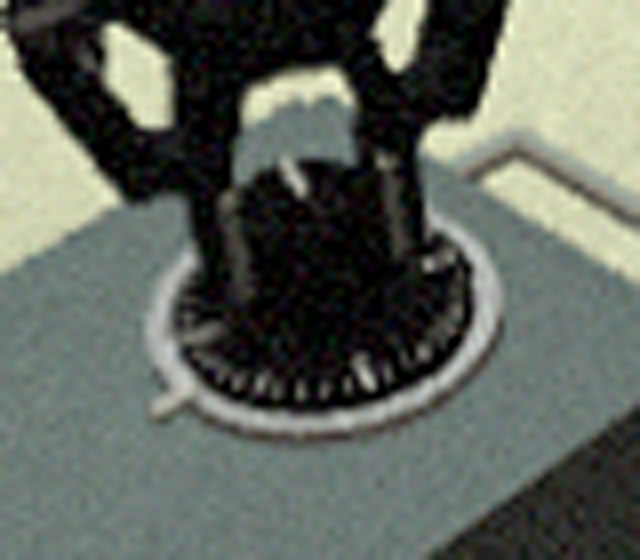

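The 20 mark is at crop (365,370), the 30 at (205,332) and the 10 at (440,262), so the dial reads about 27.7. I'll nudge a little more to feel for the stop.

Call:
arm_command(
  translation=[
    [0,0,0],
    [0,0,0],
  ],
  turn=[0.06,0.06],
  hand=[1,1],
)

```text
clock: 13.62
eef_pos: [0.6587, -0.2164, 0.1407]
tool_rot: [-0.526, 0.85, -0.0, 0.0]
ft_force: [1.2, -0.4, 3.9]
grip_width: 0.0368
```

```bash
python3 -c "
from h import *
s=st(); print(s['tau'])"
```

```text
t 13.62 pos [ 0.6587 -0.2164  0.1407] q [-0.3173  0.6857  0.4308  1.3153 -0.0002 -1.4252] F [ 1.1817 -0.3795  3.9413] T [-0.0612 -0.0965 -0.0283] w 0.0368 yaw_x -2.034 yaw_y 2.679
[  0.3176 -54.515   23.7191   0.1388   0.1177   0.3318]
```

```bash
cat > dial.py <<'E'
from h import *
def prof(im):
    a=np.arange(-1.0,1.9,.01); c=np.array([.6595,-.217,.115])   # world angles of visible arc
    P=[[c+np.array([r*np.cos(t),r*np.sin(t),0]) for r in np.arange(.029,.0385,.0015)] for t in a]
    q=proj('scene',P).astype(np.float32).reshape(len(a),-1,2)
    return a,cv2.remap(im.astype(np.float32).mean(2),q[...,1],q[...,0],1).mean(1)
def read(im):   # template: marks lengths
    a,p=prof(im); p=p-p.mean(); best=[]
    for off in np.arange(0,40,.1):
        n=(off-(a-.02)/.15708)%40
        m=0*a
        for k in range(40):
            w=3 if k%10==0 else 2 if k%5==0 else 1
            d=np.abs((n-k+20)%40-20); m+=w*np.exp(-(d/.3)**2)
        best.append((np.corrcoef(m,p)[0,1],off))
    return sorted(best)[-1]
if __name__=="__main__":
    for f in ("s2","s3","s4"): print(f,read(cv2.imread(f"pics/{f}.png")))
    im,_=save('scene','s5'); print(read(im))
E
python3 dial.py
```

```text
s2 (np.float64(0.6857513577886324), np.float64(11.700000000000001))
s3 (np.float64(0.6199424796042268), np.float64(32.800000000000004))
s4 (np.float64(0.6674379623368838), np.float64(17.400000000000002))
(np.float64(0.6744078229396258), np.float64(17.0))
```

Call:
arm_command(
  translation=[
    [0,0,0],
    [0,0,0],
  ],
  turn=[0.06,0.06],
  hand=[1,1],
)

```text
clock: 13.83
eef_pos: [0.6587, -0.2164, 0.1407]
tool_rot: [-0.501, 0.866, -0.0, 0.0]
ft_force: [-0.5, -0.9, 4.0]
grip_width: 0.0367
```

```bash
python3 -c "
from dial import *
s=st(); print(s['tau'])
im,_=save('scene','s6'); print(read(im))"
```

```text
t 13.83 pos [ 0.6587 -0.2164  0.1407] q [-0.3173  0.6857  0.4308  1.3154 -0.0002 -1.3664] F [-0.492  -0.9315  3.9672] T [-0.1585  0.0185  0.068 ] w 0.0367 yaw_x -2.093 yaw_y 2.620
[  0.3064 -54.1479  23.5478   0.0853   0.1658   0.4568]
(np.float64(0.6755392784124983), np.float64(16.7))
```

Call:
arm_command(
  translation=[
    [0,0,0],
    [0,0,0],
  ],
  turn=[0.06,0.06],
  hand=[1,1],
)

```text
clock: 14.05
eef_pos: [0.6589, -0.2164, 0.1407]
tool_rot: [-0.476, 0.88, -0.0, 0.0]
ft_force: [0.8, -2.1, 4.2]
grip_width: 0.0361
```

```bash
python3 -c "
from dial import *
s=st(); print(s['tau'])
im,_=save('scene','s7'); print(read(im))"
```

```text
t 14.05 pos [ 0.6589 -0.2164  0.1407] q [-0.3171  0.6857  0.4309  1.3151 -0.0005 -1.3086] F [ 0.7646 -2.0781  4.2309] T [-0.249   0.0063  0.8932] w 0.0361 yaw_x -2.150 yaw_y 2.562
[ -0.13   -53.927   23.2382   0.2021   0.3173   1.2423]
(np.float64(0.6739381216370319), np.float64(36.300000000000004))
```

The wrist torque jumped to 0.9 N·m, so the dial has been stopped by the dropped bar. I'll release and go to the drawer handle.

Call:
arm_command(
  translation=[
    [0,0,0],
    [0,0,0],
    [0,0,0],
    [0,0,-3],
    [0,0,-7],
  ],
  turn=[0,0,0,0,0],
  hand=[0.3,0.3,0.3,0.3,0.3],
)

```text
clock: 14.52
eef_pos: [0.6555, -0.2152, 0.2047]
tool_rot: [-0.474, 0.88, 0.005, -0.004]
ft_force: [1.0, -0.1, 0.4]
grip_width: 0.0599
```

Call:
arm_command(
  translation=[
    [1.5,2,0],
    [3.5,5,0],
    [5.5,8,0],
    [6.5,9.4,0],
    [6.5,9.4,0],
  ],
  turn=[-0.12,-0.24,-0.36,-0.48,-0.6],
  hand=[0.65,0.65,0.65,0.65,0.65],
)

```text
clock: 14.93
eef_pos: [0.5399, -0.2186, 0.2103]
tool_rot: [0.715, -0.699, -0.002, 0.001]
ft_force: [0.3, 0.2, -0.5]
grip_width: 0.0299
```

Call:
arm_command(
  translation=[
    [0,0,0],
    [0,0,0],
  ],
  turn=[0,0],
  hand=[0.65,0.65],
)

```text
clock: 15.1
eef_pos: [0.5443, -0.2188, 0.2103]
tool_rot: [0.712, -0.702, 0.0, -0.0]
ft_force: [-1.0, 0.6, -0.1]
grip_width: 0.0301
```

```bash
python3 -c "
from h import *
s=st([.545,-.2193,.075],[.400,-.222,.075])
c=np.array([.6595,-.217,.115]);
for cam in ('scene','top'):
  save(cam,cam+'7')
  for r in spot_point(cam,'drawer_handle')[:1]: print(r,at_z(cam,r['location'],.08))
"
```

```text
t 15.10 pos [ 0.5443 -0.2188  0.2103] q [-0.3824  0.4289  0.1815  1.3233  0.0002 -1.9674] F [-0.9778  0.6387 -0.1325] T [ 0.0339 -0.0069  0.0436] w 0.0301 yaw_x -1.557 yaw_y -3.127
 to [0.545, -0.2193, 0.075] cm: [ 0.0489 -0.0675 13.5318]
 to [0.4, -0.222, 0.075] cm: [ 0.112  14.4348 13.5295]
{'location': [146.2, 218.7], 'conf': 0.69} [ 0.5463 -0.2121  0.08  ]
```

Positioned above the bar. I'll descend, close and pull.

Call:
arm_command(
  translation=[
    [0,-0.1,4],
    [0,-0.1,8],
    [0,-0.1,11.5],
    [0,-0.1,13],
    [0,-0.1,13.3],
  ],
  turn=[0,0,0,0,0],
  hand=[0.65,0.65,0.65,0.65,0.65],
)

```text
clock: 15.72
eef_pos: [0.5426, -0.2174, 0.0723]
tool_rot: [0.713, -0.701, -0.004, 0.002]
ft_force: [-0.3, 0.1, -0.1]
grip_width: 0.0299
```

Call:
arm_command(
  translation=[
    [0,0,0],
    [0,0,0],
    [0,0,0],
    [0,0,0],
  ],
  turn=[0,0,0,0],
  hand=[1,1,1,1],
)

```text
clock: 16.05
eef_pos: [0.5441, -0.2188, 0.0774]
tool_rot: [0.713, -0.701, -0.001, 0.001]
ft_force: [-4.9, 0.5, -5.8]
grip_width: 0.008
```

```bash
python3 -c "
from h import *
s=st([.545,-.2193,.075],[.400,-.222,.075])"
```

```text
t 16.05 pos [ 0.5441 -0.2188  0.0774] q [-0.3818  0.5306 -0.0198  1.0229 -0.0009 -1.9697] F [-4.8669  0.4612 -5.7897] T [-0.0555  1.0097  0.1487] w 0.0080 yaw_x -1.554 yaw_y -3.124
 to [0.545, -0.2193, 0.075] cm: [ 0.0546 -0.0875  0.2381]
 to [0.4, -0.222, 0.075] cm: [ 0.0765 14.415   0.2765]
```

Call:
arm_command(
  translation=[
    [0,0.6,0],
    [0,1.5,0],
    [0,3,0],
    [0,4.5,0],
    [0,6,0],
  ],
  turn=[0,0,0,0,0],
  hand=[1,1,1,1,1],
)

```text
clock: 16.47
eef_pos: [0.4852, -0.2203, 0.0774]
tool_rot: [0.713, -0.701, 0.001, -0.0]
ft_force: [1.2, -3.5, -11.8]
grip_width: 0.0078
```

```bash
python3 -c "
from h import *
s=st([.400,-.222,.075])"
```

```text
t 16.47 pos [ 0.4852 -0.2203  0.0774] q [-0.426   0.4351 -0.1812  0.952  -0.0003 -2.0144] F [  1.179   -3.4963 -11.806 ] T [-0.4781 -0.4418  0.0713] w 0.0078 yaw_x -1.553 yaw_y -3.124
 to [0.4, -0.222, 0.075] cm: [0.0202 8.526  0.2234]
```

The drawer is moving freely.

Call:
arm_command(
  translation=[
    [0,1.5,0],
    [0,3,0],
    [0,4.5,0],
    [0,6,0],
    [0,7.3,0],
  ],
  turn=[0,0,0,0,0],
  hand=[1,1,1,1,1],
)

```text
clock: 16.88
eef_pos: [0.4115, -0.2222, 0.0774]
tool_rot: [0.713, -0.701, 0.001, 0.001]
ft_force: [1.9, -3.2, -15.6]
grip_width: 0.0081
```

Call:
arm_command(
  translation=[
    [0,0.4,0],
    [0,0.8,0],
    [0,1.2,0],
    [0,1.2,0],
  ],
  turn=[0,0,0,0],
  hand=[1,1,1,1],
)

```text
clock: 17.22
eef_pos: [0.3993, -0.2225, 0.0774]
tool_rot: [0.713, -0.701, 0.001, 0.001]
ft_force: [-1.3, -6.2, -13.2]
grip_width: 0.0078
```

```bash
python3 -c "
from h import *
s=st([.400,-.222,.075])"
```

```text
t 17.22 pos [ 0.3993 -0.2225  0.0774] q [-0.5066  0.3078 -0.3809  0.8811 -0.0028 -2.0936] F [ -1.2985  -6.2267 -13.2006] T [-1.0119  0.2381  0.1113] w 0.0078 yaw_x -1.555 yaw_y -3.125
 to [0.4, -0.222, 0.075] cm: [-0.0495 -0.0691  0.2356]
```

Call:
arm_command(
  translation=[
    [0,0,0],
    [0,0,0],
    [0,0,0],
    [0,0,-4],
    [0,0,-8],
  ],
  turn=[0,0,0,0,0],
  hand=[0.65,0.65,0.65,0.65,0.65],
)

```text
clock: 17.63
eef_pos: [0.3992, -0.2202, 0.1574]
tool_rot: [0.713, -0.701, -0.002, 0.0]
ft_force: [0.8, -1.3, -0.5]
grip_width: 0.0299
```

Call:
arm_command(
  translation=[
    [0,-0.5,-4],
    [0,-4,-4],
    [0,-8,-4],
    [0,-12,-4],
    [0,-12.3,-4],
  ],
  turn=[0.12,0.24,0.36,0.48,0.6],
  hand=[0,0,0,0,0],
)

```text
clock: 18.05
eef_pos: [0.5304, -0.2189, 0.1978]
tool_rot: [-0.473, 0.881, -0.002, 0.003]
ft_force: [-0.1, -1.1, 0.1]
grip_width: 0.0854
```

Call:
arm_command(
  translation=[
    [0,0,0],
    [0,0,0],
    [0,0,0],
    [0,0,0],
    [0,0,0],
  ],
  turn=[0.12,0.24,0.36,0.48,0.6],
  hand=[0,0,0,0,0],
)

```text
clock: 18.47
eef_pos: [0.5243, -0.219, 0.1986]
tool_rot: [-0.19, 0.982, -0.0, 0.001]
ft_force: [0.2, -0.4, -0.2]
grip_width: 0.0852
```

Call:
arm_command(
  translation=[
    [0,0,0],
    [0,0,0],
    [0,0,0],
    [0,0,0],
  ],
  turn=[0.12,0.24,0.37,0.37],
  hand=[0,0,0,0],
)

```text
clock: 18.8
eef_pos: [0.5241, -0.219, 0.1986]
tool_rot: [-0.008, 1.0, -0.0, 0.001]
ft_force: [-0.1, -1.2, -0.1]
grip_width: 0.0852
```

```bash
python3 -c "
from h import *
s=st([.5223,-.2203,.035])
for cam in ('scene','top'):
  save(cam,cam+'8')
  for n,z in (('drawer_handle',.08),('standard_center',.0265),('standard_handle',.0245)):
    for r in spot_point(cam,n)[:1]: print(cam,n,r,at_z(cam,r['location'],z))
im=cv2.imread('pics/scene8.png'); cv2.imwrite('pics/s8c.png',cv2.convertScaleAbs(cv2.resize(im[70:220,120:320],None,fx=4,fy=4,interpolation=2),alpha=1.8))
print((proj('scene',[[.5223,-.2203,.039]])-[70,120])*4)
"
```

```text
t 18.80 pos [ 0.5241 -0.219   0.1986] q [-0.3961  0.396   0.1006  1.2728  0.0005 -0.4126] F [-0.1473 -1.2197 -0.1234] T [-0.0541  0.0252  0.0275] w 0.0852 yaw_x -3.125 yaw_y 1.587
 to [0.5223, -0.2203, 0.035] cm: [ 0.2287 -0.1154 16.3627]
scene drawer_handle {'location': [118.9, 251.1], 'conf': 0.8} [ 0.4048 -0.2328  0.08  ]
scene standard_center {'location': [156.6, 222.4], 'conf': 0.71} [ 0.5272 -0.2227  0.0265]
scene standard_handle {'location': [151.7, 235.4], 'conf': 0.84} [ 0.4876 -0.2133  0.0245]
top drawer_handle {'location': [291.4, 367.7], 'conf': 0.7} [ 0.3987 -0.2237  0.08  ]
top standard_center {'location': [234.6, 361.6], 'conf': 0.68} [ 0.5202 -0.2232  0.0265]
top standard_handle {'location': [251.4, 360.9], 'conf': 0.76} [ 0.4822 -0.2218  0.0245]
[[330.2767 416.4992]]
```

View pics/s8c.png

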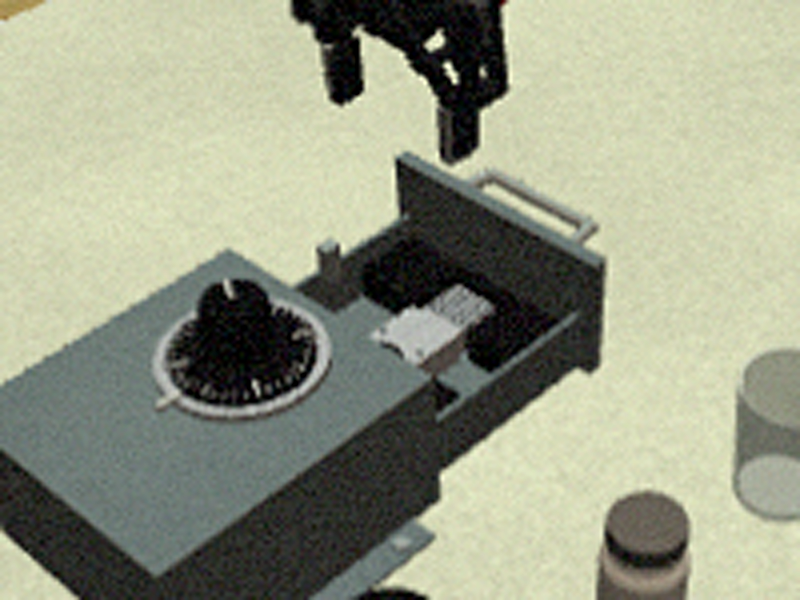

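The drawer is open, and the standard sits at crop (430,325) with its channel free on both sides. I'll descend and grip its middle.

Call:
arm_command(
  translation=[
    [0.1,-0.1,4],
    [0.15,-0.1,8],
    [0.15,-0.1,11],
    [0.15,-0.1,13],
    [0.15,-0.1,14],
  ],
  turn=[0,0,0,0,0],
  hand=[0,0,0,0,0],
)

```text
clock: 19.62
eef_pos: [0.5195, -0.2192, 0.0538]
tool_rot: [-0.009, 1.0, 0.001, -0.003]
ft_force: [-1.0, 0.7, -0.2]
grip_width: 0.0856
```

Call:
arm_command(
  translation=[
    [0,0,0.8],
    [0,0,1.6],
    [0,0,2.4],
    [0,0,2.7],
    [0,0,2.7],
  ],
  turn=[0,0,0,0,0],
  hand=[0,0,0,0,0],
)

```text
clock: 20.03
eef_pos: [0.5236, -0.2208, 0.0321]
tool_rot: [-0.009, 1.0, -0.001, 0.002]
ft_force: [-0.4, 0.7, 2.8]
grip_width: 0.0855
```

```bash
python3 -c "
from h import *
s=st([.5223,-.2205,.031])"
```

```text
t 20.03 pos [ 0.5236 -0.2208  0.0321] q [-0.399   0.5471 -0.1302  0.8895 -0.0002 -0.4174] F [-0.4291  0.6514  2.7817] T [-0.0667  0.071  -0.0424] w 0.0855 yaw_x -3.123 yaw_y 1.589
 to [0.5223, -0.2205, 0.031] cm: [0.1262 0.0332 0.1059]
```

Call:
arm_command(
  translation=[
    [0,0,0],
    [0,0,0],
    [0,0,0],
    [0,0,0],
    [0,0,0],
  ],
  turn=[0,0,0,0,0],
  hand=[0.5,1,1,1,1],
)

```text
clock: 20.45
eef_pos: [0.5225, -0.2203, 0.0312]
tool_rot: [-0.009, 1.0, -0.0, 0.001]
ft_force: [-0.6, -0.3, 6.0]
grip_width: 0.0428
```

Call:
arm_command(
  translation=[
    [0,0,-1],
    [0,0,-2.5],
    [0,0,-5],
    [0,0,-8],
    [0,0,-11],
  ],
  turn=[0,0,0,0,0],
  hand=[1,1,1,1,1],
)

```text
clock: 20.87
eef_pos: [0.5205, -0.2196, 0.1404]
tool_rot: [-0.009, 1.0, 0.001, -0.002]
ft_force: [1.3, -0.0, -1.4]
grip_width: 0.0428
```

```bash
python3 -c "
from h import *
s=st([.5223,-.2205,.031])"
```

```text
t 20.87 pos [ 0.5205 -0.2196  0.1404] q [-0.3993  0.4346  0.0021  1.1421 -0.     -0.4175] F [ 1.3416 -0.0469 -1.4401] T [-0.0341 -0.0359 -0.0169] w 0.0428 yaw_x -3.123 yaw_y 1.589
 to [0.5223, -0.2205, 0.031] cm: [-0.2188 -0.1076 10.9438]
```

Held firmly, 42.8 mm wide. I'll carry it over to the shelf.

Call:
arm_command(
  translation=[
    [0,0,-3],
    [0,3,-4],
    [0,7,-4],
    [0,11,-4],
    [0,15,-4],
  ],
  turn=[0,0,0,0,0],
  hand=[1,1,1,1,1],
)

```text
clock: 21.28
eef_pos: [0.5183, -0.0691, 0.1805]
tool_rot: [-0.008, 1.0, 0.0, -0.0]
ft_force: [1.4, -0.0, -2.9]
grip_width: 0.0426
```

Call:
arm_command(
  translation=[
    [0,4,0],
    [0,8,0],
    [0,12,0],
    [0,16,0],
    [0,20,0],
  ],
  turn=[0,0,0,0,0],
  hand=[1,1,1,1,1],
)

```text
clock: 21.7
eef_pos: [0.5144, 0.1314, 0.1802]
tool_rot: [-0.009, 1.0, -0.0, -0.001]
ft_force: [1.0, -0.1, -1.7]
grip_width: 0.0426
```

Call:
arm_command(
  translation=[
    [0,4,0],
    [0,7,0],
    [0.1,9.2,0],
    [0.1,9.2,0],
    [0.1,9.2,0],
  ],
  turn=[0,0,0,0,0],
  hand=[1,1,1,1,1],
)

```text
clock: 22.12
eef_pos: [0.5119, 0.2227, 0.1797]
tool_rot: [-0.011, 1.0, -0.001, -0.001]
ft_force: [0.3, -0.9, -1.6]
grip_width: 0.0427
```

```bash
python3 -c "
from h import *
s=st([.5115,.2219,.037])
im,_=save('top','t9'); print([ (n,r['conf'],r['location'],at_z('top',r['location'],z)) for n,z in (('bay_mouth',.02),('bay_home',.0325),('standard_center',.1404+.03-.0045)) for r in spot_point('top',n)[:1]])
"
```

```text
t 22.12 pos [0.5119 0.2227 0.1797] q [ 0.4106  0.3918  0.0436  1.2247 -0.0003  0.3895] F [ 0.3237 -0.9334 -1.5755] T [-0.0098  0.0083  0.0841] w 0.0427 yaw_x -3.120 yaw_y 1.592
 to [0.5115, 0.2219, 0.037] cm: [ 0.013  -0.0684 14.2708]
[('bay_mouth', 0.9, [193.1, 163.3], array([0.6076, 0.2344, 0.02  ])), ('bay_home', 0.76, [195.9, 167.9], array([0.5999, 0.2207, 0.0325])), ('standard_center', 0.56, [230.4, 146.0], array([0.5164, 0.2313, 0.1659]))]
```

Call:
arm_command(
  translation=[
    [0,0,4],
    [0,0,8],
    [0,0,11],
    [0,0,12.5],
    [0,0,13],
  ],
  turn=[0,0,0,0,0],
  hand=[1,1,1,1,1],
)

```text
clock: 22.73
eef_pos: [0.5103, 0.2192, 0.0467]
tool_rot: [-0.008, 1.0, -0.001, -0.003]
ft_force: [-0.0, -0.7, -2.0]
grip_width: 0.0428
```

Call:
arm_command(
  translation=[
    [0,0,0.4],
    [0,0,0.8],
    [0,0,1.1],
    [0,0,1.2],
    [0,0,1.2],
  ],
  turn=[0,0,0,0,0],
  hand=[1,1,1,1,1],
)

```text
clock: 23.15
eef_pos: [0.5135, 0.2219, 0.0392]
tool_rot: [-0.009, 1.0, 0.0, 0.001]
ft_force: [0.7, -0.0, -2.5]
grip_width: 0.0429
```

```bash
python3 -c "
from h import *
s=st([.5115,.2219,.037])
im,_=save('scene','s10'); cv2.imwrite('pics/s10c.png',cv2.convertScaleAbs(cv2.resize(im[170:300,290:450,::-1],None,fx=4,fy=4,interpolation=2),alpha=1.8))
"
```

```text
t 23.15 pos [0.5135 0.2219 0.0392] q [ 0.4079  0.5254 -0.1466  0.8971  0.      0.3898] F [ 0.6912 -0.0417 -2.4828] T [-0.0032  0.0188  0.001 ] w 0.0429 yaw_x -3.124 yaw_y 1.589
 to [0.5115, 0.2219, 0.037] cm: [0.1988 0.0021 0.2178]
```

View pics/s10c.png

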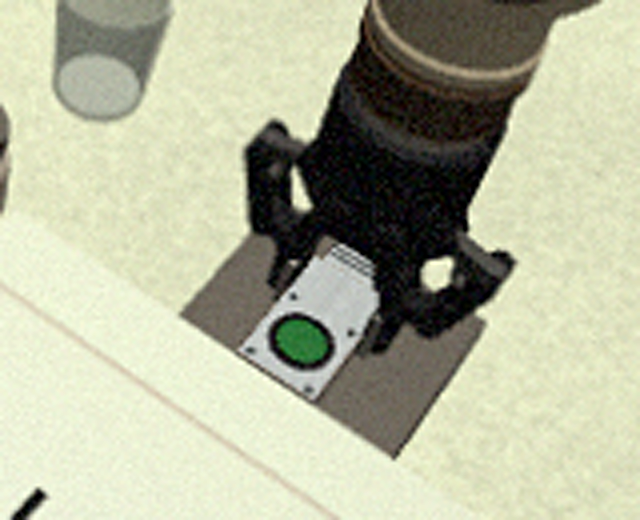

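The standard is held just above the shelf at crop (315,320), window end towards the bay and centred on the shelf. I'll lower it and let go.

Call:
arm_command(
  translation=[
    [0,0,0.15],
    [0,0,0.25],
    [0,0,0.25],
  ],
  turn=[0,0,0],
  hand=[1,1,1],
)

```text
clock: 23.45
eef_pos: [0.5135, 0.222, 0.0372]
tool_rot: [-0.009, 1.0, 0.0, 0.001]
ft_force: [-1.2, -1.5, 5.1]
grip_width: 0.0431
```

Call:
arm_command(
  translation=[
    [0,0,0],
    [0,0,0],
    [0,0,0],
    [0,0,0],
    [0,0,0],
  ],
  turn=[0,0,0,0,0],
  hand=[0,0,0,0,0],
)

```text
clock: 23.87
eef_pos: [0.5129, 0.2218, 0.0358]
tool_rot: [-0.009, 1.0, 0.0, 0.0]
ft_force: [0.1, -0.0, 0.4]
grip_width: 0.0853
```

Call:
arm_command(
  translation=[
    [0,0,-4],
    [0,0,-8],
    [0,0,-12],
    [0,0,-16],
    [2,0,-18],
  ],
  turn=[0,0,0,0,0],
  hand=[0,0,0,0,0],
)

```text
clock: 24.28
eef_pos: [0.4972, 0.2224, 0.2212]
tool_rot: [-0.008, 1.0, 0.002, 0.005]
ft_force: [1.1, 1.5, 1.4]
grip_width: 0.0852
```

```bash
python3 -c "
from h import *
s=st([.469,.221,.037])
for cam in ('scene','top'):
  im,_=save(cam,cam+'11')
  print([ (n,round(r['conf'],2),at_z(cam,r['location'],z)) for n,z in (('standard_handle',.0305),('standard_center',.0325)) for r in spot_point(cam,n)[:1]])
  hsv=cv2.cvtColor(im,cv2.COLOR_RGB2HSV); m=((hsv[...,0]>45)&(hsv[...,0]<80)&(hsv[...,1]>110)).astype(np.uint8)
  n,l,stt,cen=cv2.connectedComponentsWithStats(m); i=1+stt[1:,4].argmax() if n>1 else None
  if i: print(cam,'green',stt[i],at_z(cam,cen[i][::-1],.045))
im=cv2.imread('pics/scene11.png')
"
```

```text
t 24.28 pos [0.4972 0.2224 0.2212] q [ 0.4209  0.332   0.0664  1.2947 -0.0005  0.4041] F [1.114  1.4841 1.3901] T [ 0.0208 -0.0702 -0.0728] w 0.0852 yaw_x -3.125 yaw_y 1.588
 to [0.469, 0.221, 0.037] cm: [ 3.0032 -0.1589 18.3876]
[('standard_handle', 0.57, array([0.4761, 0.2226, 0.0305])), ('standard_center', 0.65, array([0.5109, 0.2192, 0.0325]))]
scene green [359 250  13  12 111] [0.551  0.2222 0.045 ]
[('standard_handle', 0.67, array([0.4688, 0.2195, 0.0305])), ('standard_center', 0.88, array([0.518 , 0.2253, 0.0325]))]
```

Call:
arm_command(
  translation=[
    [1.5,0,4],
    [2.7,-0.1,8],
    [2.7,-0.1,11.5],
    [2.7,-0.1,14],
    [2.7,-0.1,15.5],
  ],
  turn=[0,0,0,0,0],
  hand=[0,0,0,0,0],
)

```text
clock: 25.0
eef_pos: [0.4622, 0.218, 0.0553]
tool_rot: [-0.009, 1.0, -0.002, -0.004]
ft_force: [-0.6, 0.0, -0.3]
grip_width: 0.0854
```

Call:
arm_command(
  translation=[
    [0,0,0.8],
    [0,0,1.6],
    [0,0,2.2],
    [0,0,2.2],
    [0,0,2.2],
  ],
  turn=[0,0,0,0,0],
  hand=[0,0,0,0,0],
)

```text
clock: 25.42
eef_pos: [0.4663, 0.22, 0.0391]
tool_rot: [-0.009, 1.0, 0.0, 0.0]
ft_force: [0.1, 0.5, 0.9]
grip_width: 0.085
```

```bash
python3 -c "
from h import *
s=st([.466,.221,.0375])
"
```

```text
t 25.42 pos [0.4663 0.22   0.0391] q [ 0.4408  0.4559 -0.2694  0.845  -0.      0.4227] F [0.1094 0.4752 0.8898] T [-0.0245 -0.0102  0.0258] w 0.0850 yaw_x -3.123 yaw_y 1.589
 to [0.466, 0.221, 0.0375] cm: [0.0267 0.1023 0.1578]
```

Call:
arm_command(
  translation=[
    [0,0.1,0.1],
    [0,0.1,0.1],
    [0,0.1,0.1],
    [0,0.1,0.1],
    [0,0.1,0.1],
  ],
  turn=[0,0,0,0,0],
  hand=[0.4,1,1,1,1],
)

```text
clock: 25.83
eef_pos: [0.4664, 0.2211, 0.0387]
tool_rot: [-0.009, 1.0, 0.0, 0.001]
ft_force: [0.9, 0.9, 5.0]
grip_width: 0.0348
```

Call:
arm_command(
  translation=[
    [-0.6,0,0],
    [-1.2,0,0],
    [-1.8,0,0],
    [-2.4,0,0],
    [-3,0,0],
  ],
  turn=[0,0,0,0,0],
  hand=[1,1,1,1,1],
)

```text
clock: 26.25
eef_pos: [0.4934, 0.2215, 0.0387]
tool_rot: [-0.01, 1.0, 0.0, -0.002]
ft_force: [-9.1, -1.9, 11.0]
grip_width: 0.0345
```

```bash
python3 -c "
from h import *
s=st()
"
```

```text
t 26.25 pos [0.4934 0.2215 0.0387] q [ 0.4206  0.4998 -0.1939  0.8813  0.0025  0.4014] F [-9.1339 -1.9453 11.0118] T [-0.0614  1.635   0.015 ] w 0.0345 yaw_x -3.122 yaw_y 1.590
```

Call:
arm_command(
  translation=[
    [-0.5,0,-0.05],
    [-1,0,-0.05],
    [-1.5,0,-0.05],
    [-2,0,-0.05],
    [-2.5,0,-0.05],
  ],
  turn=[0,0,0,0,0],
  hand=[1,1,1,1,1],
)

```text
clock: 26.67
eef_pos: [0.5196, 0.2219, 0.0387]
tool_rot: [-0.009, 1.0, 0.0, -0.001]
ft_force: [-6.6, 0.2, 8.5]
grip_width: 0.0346
```

Call:
arm_command(
  translation=[
    [-0.5,0,0],
    [-1,0,0],
    [-1.5,0,0],
    [-2,0,0],
    [-2,0,0],
  ],
  turn=[0,0,0,0,0],
  hand=[1,1,1,1,1],
)

```text
clock: 27.08
eef_pos: [0.5413, 0.2223, 0.0387]
tool_rot: [-0.009, 1.0, 0.0, 0.0]
ft_force: [-2.8, 1.2, 6.0]
grip_width: 0.0343
```

```bash
python3 -c "
from h import *
s=st()
"
```

```text
t 27.08 pos [0.5413 0.2223 0.0387] q [ 0.3895  0.5692 -0.0685  0.9328  0.0004  0.3715] F [-2.814   1.2455  5.9715] T [-0.0391  0.468   0.0118] w 0.0343 yaw_x -3.124 yaw_y 1.589
```

Call:
arm_command(
  translation=[
    [-0.25,0,0],
    [-0.5,0,0],
    [-0.75,0,0],
    [-1,0,0],
    [-1,0,0],
  ],
  turn=[0,0,0,0,0],
  hand=[1,1,1,1,1],
)

```text
clock: 27.5
eef_pos: [0.5493, 0.2224, 0.0387]
tool_rot: [-0.009, 1.0, 0.0, -0.002]
ft_force: [-6.8, -1.4, 8.1]
grip_width: 0.0344
```

Call:
arm_command(
  translation=[
    [-0.15,0,0],
    [-0.3,0,0],
    [-0.3,0,0],
  ],
  turn=[0,0,0],
  hand=[1,1,1],
)

```text
clock: 27.75
eef_pos: [0.5494, 0.2225, 0.0386]
tool_rot: [-0.01, 1.0, 0.0, -0.004]
ft_force: [-14.0, 0.2, 14.6]
grip_width: 0.0347
```

Call:
arm_command(
  translation=[
    [-0.15,0,0],
    [-0.3,0,0],
    [-0.3,0,0],
  ],
  turn=[0,0,0],
  hand=[1,1,1],
)

```text
clock: 28.0
eef_pos: [0.5495, 0.2224, 0.0387]
tool_rot: [-0.01, 1.0, 0.0, -0.007]
ft_force: [-20.8, -0.2, 19.1]
grip_width: 0.0345
```

It stopped hard at x = 0.5494 with the force rising to 21 N. I'll relax the push, let go and retreat.

Call:
arm_command(
  translation=[
    [0.4,0,0],
    [0.5,0,0],
    [0.5,0,0],
  ],
  turn=[0,0,0],
  hand=[1,1,1],
)

```text
clock: 28.25
eef_pos: [0.5493, 0.2225, 0.0387]
tool_rot: [-0.009, 1.0, 0.0, -0.002]
ft_force: [-8.5, -0.4, 8.9]
grip_width: 0.0346
```

Call:
arm_command(
  translation=[
    [0,0,0],
    [0,0,0],
    [0,0,0],
    [0,0,0],
    [0,0,0],
  ],
  turn=[0,0,0,0,0],
  hand=[0,0,0,0,0],
)

```text
clock: 28.67
eef_pos: [0.5522, 0.2223, 0.0381]
tool_rot: [-0.009, 1.0, -0.0, 0.0]
ft_force: [0.6, 0.9, -0.7]
grip_width: 0.0852
```

Call:
arm_command(
  translation=[
    [0,0,-1],
    [0,0,-4],
    [2,0,-8],
    [6,0,-11],
    [10,0,-14],
  ],
  turn=[0,0,0,0,0],
  hand=[0,0,0,0,0],
)

```text
clock: 29.08
eef_pos: [0.4678, 0.221, 0.169]
tool_rot: [-0.008, 1.0, 0.001, 0.001]
ft_force: [0.0, 1.1, 1.1]
grip_width: 0.0856
```

Call:
arm_command(
  translation=[
    [4,0,-2],
    [8,0,-4],
    [12,0,-4],
    [16,0,-4],
    [16,0,-4],
  ],
  turn=[0,0,0,0,0],
  hand=[0,0,0,0,0],
)

```text
clock: 29.5
eef_pos: [0.3006, 0.2159, 0.2069]
tool_rot: [-0.011, 1.0, -0.001, -0.002]
ft_force: [-0.2, -0.4, -1.3]
grip_width: 0.0852
```

```bash
python3 -c "
from h import *
s=st()
im,_=save('top','t12')
for cam in ('top',):
  print([ (n,round(r['conf'],2),at_z(cam,r['location'],z)) for n,z in (('standard_handle',.0305),('standard_center',.0325),('bay_mouth',.02),('bay_home',.0325),('drawer_handle',.08),('sample_jar',0),('beaker',0),('reagent_bottle',0)) for r in spot_point(cam,n)[:1]])
def rect(x1,x0,y1,y0,z,s=2500,c='top',im=im):
    h,w=int((x1-x0)*s),int((y1-y0)*s)
    X,Y=np.meshgrid(x1-(np.arange(h)+.5)/s,y1-(np.arange(w)+.5)/s,indexing='ij')
    q=proj(c,np.stack([X,Y,0*X+z],-1)).reshape(h,w,2).astype(np.float32)
    return cv2.remap(im,q[...,1],q[...,0],2)
cv2.imwrite('pics/r12.png',cv2.convertScaleAbs(rect(.64,.42,.32,.12,.035)[:,:,::-1],alpha=2))
"
```

```text
t 29.50 pos [0.3006 0.2159 0.2069] q [ 0.6218  0.0096 -0.3661  1.1994  0.0013  0.6005] F [-0.1629 -0.4312 -1.2543] T [0.0102 0.0125 0.0142] w 0.0852 yaw_x -3.120 yaw_y 1.592
[('standard_handle', 0.6, array([0.554 , 0.2257, 0.0305])), ('standard_center', 0.9, array([0.5946, 0.2195, 0.0325])), ('bay_mouth', 0.83, array([0.607 , 0.2295, 0.02  ])), ('bay_home', 0.83, array([0.5964, 0.2196, 0.0325])), ('drawer_handle', 0.96, array([ 0.4001, -0.2181,  0.08  ])), ('sample_jar', 0.64, array([0.5686, 0.0142, 0.    ])), ('beaker', 0.7, array([0.4333, 0.0247, 0.    ])), ('reagent_bottle', 0.8, array([0.7509, 0.0073, 0.    ]))]
```

View pics/r12.png

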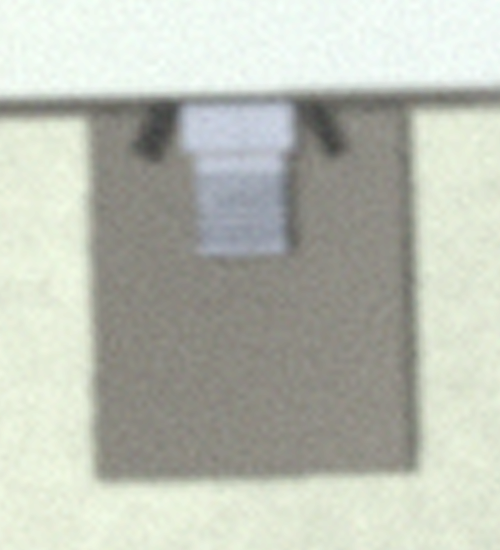

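The rectified view shows the handle end's rear edge at row 253 and the shelf edge at about row 474. The standard is straight and midway between the cheeks. Its rear lies about 89 mm from the shelf edge, and 90 mm is fully home. The drawer handle is still at x = 0.40 and all three jars are where they were. Handing in.

```bash
python3 -c "
from workcell import *
print(job_done())"
```

```text
the job is handed in; nothing more can be done
None
```

The job is done and handed in. I dialed the lock open, pulled the drawer out, laid the standard on the shelf and let go. I then took it again by the handle end and slid it home in the bay. It took about 30 s of the 72 s allowed.

**Lock:** I read the dial at 32 and, on the way to 36, at 33.0. The last clockwise turn met its stop at about 26.5 rather than 28, with wrist torque rising to about 0.9 N·m. That is roughly 1.5 marks past the nominal number, but the drawer then ran freely for 145 mm.

**Standard:** It came up hard against the stop, with the push force rising to 21 N. After release, the top camera showed:
- **Depth:** its rear end was about 89 mm from the shelf edge, against 90 mm when fully home.
- **Alignment:** it lay straight and within about 1 mm of the bay's middle line.

**Other checks:**
- **Drawer:** it is still open, with the handle at x = 0.400 m.
- **Jars:** the bottle, beaker and sample jar stayed within about 7 mm of their first readings, which is within the networks' scatter.
- **Gripper:** it is open and clear of everything.

**Disagreement:** The network's `bay_mouth` reading (x = 0.607 m, y = 0.230 m) differed by about 7 mm in each direction from my own shelf measurement and from its own `bay_home` reading. I relied on the shelf geometry and the contact with the stop.

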